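Clear the overload on the power carver

TASK

The carving handpiece tripped its overload because its chuck was open. Twist the chuck collar clockwise, fully to its red locked mark; then take the blunt burnisher (dark eight-sided handle) from the tool block and with its tip gently press the small red reset button, sunk in its hole in the sloping control panel, all the way in and keep it in for a full second. Put the burnisher back in its own hole, seated and upright, and leave the other tools, the glue bottle and the small plane where they are.

Things in the scene. Friction and masses are not known exactly. Their poses are not given: they have to be found in the camera images.
- controller: carver's console: grey box, 170 mm deep, 150 wide, 92 high, fixed on a board (220 x 300 x 12 mm); the handpiece stands beside it. Origin: centre of its underside, 12 mm above the bench; x to its back, y to its left (handpiece side), z up. Its aluminium panel slopes 25 degrees, facing up and to the front (-x), with a 42 mm speed knob (20 mm high), switches, lamps and the reset hole
- reset_mouth (a point): centre of the mouth of the reset hole, in the plane of the panel's face, ringed in yellow; z is the panel's outward normal (25 degrees from vertical), x up the slope, y left. The hole is round, 12 mm wide (15 mm at its chamfered mouth), square to the panel; the red button in it is 10 mm wide; its top lies 3 to 10 mm below the mouth, differently each time
- reset (a joint): how far the reset button is pressed along its hole, 0 to 0.005 m; its spring takes 3 N to start and 8 N at the hard stop, 5 mm on from where its top rests, and brings it back out. Pressed in means past 0.004
- collar_grip (a point): on the vertical axis of the chuck collar, at the height to grip it: 24 mm above its lower edge, 12 mm below its top. Collar: dark knurled upright cylinder, 32 mm wide, 36 high; above it a thin bur stands up 29 mm on the axis. Just below it a fixed silver ring, 38 mm wide, bears the red locked mark (towards the console's +x) and a black open mark. z up
- collar (a joint): turn of the chuck collar, rad: 0 open to 1.90 locked, at a hard stop; grows clockwise seen from above, until the white line on the collar meets the red mark. Locked means past 1.80. It is stiff (0.12 N m friction) and stays where it is left: grip firmly
- block: pale wooden tool block, 190 x 60 mm, 80 high, fixed. Origin: centre of its underside, x along its length. Three blind holes, 13 mm wide and 74 mm deep, in its top on the long centre line at x = -60, 0 and +60 mm; the burnisher and the two gouges stand in them in any order
- burnisher: blunt burnisher, 150 mm long, 72 to 117 g, standing tip down: dark eight-sided wooden handle, 24 mm across flats (flats face its own x and y axes and every 45 degrees), 14 to 82 mm above its origin; brass ferrule 22 mm wide; below it a round steel shank 7 mm wide with a domed tip. Origin: centre of the ferrule's underside, which rests on the block's top; z points to the handle's end
- burnisher_tip (a point): end of the burnisher's tip, on its axis, 68 mm below its origin
- gouge_a: gouge with a round brown wooden handle, 76 mm high and up to 28 mm wide above the block; to be left alone. Origin: underside of its handle, on the block's top
- gouge_b: gouge of the same size and origin with an orange handle; to be left alone
- plane: small brass thumb plane, 95 x 34 mm, 45 high, lying in front of the console; to be left alone. Origin: centre of its underside
- glue: white glue bottle with a blue cap, 54 mm wide, 145 high, standing behind the block; to be left alone. Origin: centre of its underside
There are look-alikes about, which are no part of the job. Leave any turquoise or white look-alike of the burnisher alone.

How it is judged:
On the way, in this order (a step that is already met when the one before it is completed fails the run):
1. the chuck collar is turned to its locked mark (joint past 1.80 of 1.90) (value of joint collar above 1.8 rad), for 0.2 s.
2. the reset button is held in by the burnisher, past 4 of its 5 mm, for 0.6 s (value of joint reset above 0.004 m and contact force between burnisher and controller above 1 N), for 0.6 s.
At the end, for the whole second after the job is handed in: The collar is still past 1.80 rad, the reset button has sprung back out (under 1 mm in), the burnisher is back in its own hole (origin within 10 mm of its start, within 0.1 rad of upright, at rest), both gouges are within 20 mm and the plane and bottle within 30 mm of where they started (value of joint collar above 1.8 rad and value of joint reset below 0.001 m and distance of burnisher from where it was at the start of the episode below 0.01 m and angle between burnisher's own z axis and vertical below 0.1 rad and linear speed of burnisher below 0.02 m/s and distance of each of gouge_a, gouge_b from where it was at the start of the episode below 0.02 m and distance of each of plane, glue from where it was at the start of the episode below 0.03 m); the robot touches nothing.
It fails at once if the burnisher rammed against the console with more than 25 N (contact force between burnisher and controller above 25 N).
It fails at once if a gouge is pulled out or knocked more than 20 mm (distance of any of gouge_a, gouge_b from where it was at the start of the episode above 0.02 m).
It fails at once if the plane or the glue bottle is moved more than 30 mm or the bottle is tipped (distance of any of plane, glue from where it was at the start of the episode above 0.03 m or angle between glue's own z axis and vertical above 0.4 rad).
It also fails if it takes over 72 s, if anything falls off the work surface, if the arm or the gripper's body presses on something with over 40 N, if the wrist force passes 120 N, or if a joint passes its speed limit or range.

ROBOT

A 6-joint arm with a two-finger parallel gripper is mounted at the origin on the work surface. World frame = base frame: x ahead of the robot, y to its left, z up, the work surface at z = 0. Lengths are in m, angles in rad, forces in N, time in s.
With the tool pointing down it reaches from about 0.325 to 0.775 m from the base axis. Payload 5.5 kg.
Tool frame: the origin (TCP) lies midway between the tips of the shut fingers; the grasp point (between the pads) lies 19 mm behind it; z points along the fingers, y is the line along which they close (so a half turn about z gives the same grasp; the last joint's range is limited). The gripper opens to 85 mm and grips with 20 to 120 N. Pads are 22 mm wide; open, the fingers measure 114 mm over their backs; the gripper's body (76 mm by 85 mm) begins 54 mm behind the grasp point. The pads swing forward as they close: fully open they stand 13 mm farther back than shut.
Start: joints at [-0.057, 0.091, 1.231, -0, 1.82, -0.057], TCP at [0.6, -0, 0.231] pointing down, gripper open.
Joint ranges: [-2.87, 2.87], [-0.86, 2.18], [0.17, 2.46], [-1.51, 4.65], [0.06, 2.69], [-2.65, 2.65]. Speed limits (rad/s): [2.57, 2.57, 3.01, 3.14, 3.14, 3.14].

INTERFACE

Orientations are given as [roll, pitch, yaw] about the fixed x, y, z axes, in that order (R = Rz(yaw) Ry(pitch) Rx(roll)).
In Python, from cell import telemetry, eyes, robot gives the robot as it stands.
- The arm moves only by the shell command python3 -m inch 'ROWS'. ROWS is JSON, a list of rows, each an object of numbers: "x", "y", "z": the shift along the tool's x, y, z in units of 400 mm (1.0 is 400 mm); "rx", "ry", "rz": the turn, a rotation vector about the tool's x, y, z in units of 90 degrees (1.0 is 90 degrees); "gripper": the opening, from 0 (shut) to 1 (fully open). In form: [{"x": .., "y": .., "z": .., "rx": .., "ry": .., "rz": .., "gripper": ..}, ...]. A call has 1 to 12 rows; each row is the pose to reach, as a shift and turn from the pose commanded when the call began, along the tool's axes at that moment; what a row does not reach only later rows make up. A row lasts 1/8 s, in which the tool goes at most 62.5 mm and 10.7 degrees, less where a joint would pass 70% of its speed; a pose out of reach is approached as far as the arm can. A call with a number of a shift or a turn outside -1 to 1 is refused whole. A call with a gripper value outside its range is refused whole. The fingers move at their own pace and stop on an object; the grip force is fixed at half the most. Time passes only in rows, so rows that repeat a pose let the fingers close. It gives the time, the measured TCP pose, the force, the opening and the grip force at its end, in the units of the state.
- telemetry.observe(): the state, without advancing time (a new reading comes with each control period).
- eyes.snapshot(name): name is "scene" or "side" or "wrist"; returns a dict with "img" (384x512x3 uint8, blue, green, red), "z_map" (384x512 float32, m along the optical axis (not along the pixel's ray), 0 where there is no reading), "fx", "fy", "cx", "cy" (pixels), "rvec" (rotation vector, rad) and "tvec" (3), from world to camera coordinates, as OpenCV has them. Camera axes: x right, y down, z forward; pixel columns grow to the right and rows downward; lengths in m; the calibration is good to about 2 mm. A picture is of the moment at which its call begins.
- robot.hand_in(): hands the job in; it is judged then, once.
The state is a dict: "time": time; "qpos": joint angles; "dq": joint speeds; "joint_torque": joint torques, N m; "ee_pos": TCP position; "eef_rot": TCP orientation; "contact_force": force on the tool from outside, world axes, zero at the start; "torque": the same for the moment, N m; "finger_gap": finger opening in m; "finger_force": force on a finger pad.
Only numpy, scipy, OpenCV 4.12 (cv2) and the standard library are available. Lean on these libraries where they do the work, as an engineer would, in place of code of your own. Each camera call takes 0.05 s, during which the arm holds its last target. There are 200 camera calls.

## Working session

There is one attempt and no reset: what is moved stays moved. The work goes in short steps, Python scripts to look and compute and a shell command to move; the robot and the scene stay as the last step left them, time stands still between calls to the robot, and variables do not carry over. Pictures are saved under pics/ and viewed, at most 13 in all, crops included, and the job is handed in when it is done.

```bash
mkdir -p pics; ls
cat > h.py <<'E'
import numpy as np, cv2
from cell import telemetry, eyes, robot
def snap(n):
    s=eyes.snapshot(n); s['R']=cv2.Rodrigues(np.array(s['rvec'],float))[0]; s['t']=np.array(s['tvec'],float).ravel(); return s
def cloud(s):
    z=s['z_map']; v,u=np.mgrid[:z.shape[0],:z.shape[1]]
    P=np.stack([(u-s['cx'])/s['fx']*z,(v-s['cy'])/s['fy']*z,z],-1)
    W=(P-s['t'])@s['R']; W[z==0]=np.nan; return W
def pix(s,p):
    c=s['R']@np.array(p)+s['t']; return np.array([s['fx']*c[0]/c[2]+s['cx'],s['fy']*c[1]/c[2]+s['cy']])
def ray(s,u,v):
    d=s['R'].T@np.array([(u-s['cx'])/s['fx'],(v-s['cy'])/s['fy'],1]); return -s['R'].T@s['t'],d/np.linalg.norm(d)
def tri(*a):
    A=np.zeros((3,3));b=np.zeros(3)
    for s,u,v in a:
        o,d=ray(s,u,v);M=np.eye(3)-np.outer(d,d);A+=M;b+=M@o
    return np.linalg.solve(A,b)
E
python3 - <<'E'
from h import *
import pickle
S={n:snap(n) for n in ("scene","side","wrist")}
pickle.dump(S,open('S0.pkl','wb'))
for n in ("scene","side"): cv2.imwrite(f'pics/{n}0.png',cv2.resize(S[n]['img'],(800,600),interpolation=cv2.INTER_CUBIC)); print(n,S[n]['fx'],-S[n]['R'].T@S[n]['t'])
print(telemetry.observe())
E
```

```text
pics
scene 401.50528281596166 [ 1.2950404  -0.10610907  0.57188191]
side 458.1897845115207 [-0.05135542 -0.74205732  0.64807944]
{'time': 0.15, 'qpos': array([-5.66936506e-02,  9.16984520e-02,  1.23162403e+00,  5.25045047e-06,
        1.81979559e+00, -5.67067607e-02]), 'dq': array([-0.00082684, -0.00216941, -0.00325383, -0.00230783,  0.00167966,
       -0.00113308]), 'joint_torque': array([ 1.18562282e-03, -4.59372532e+01, -4.18527281e+01, -2.23398712e-05,
        9.54780931e-03, -9.16542831e-06]), 'ee_pos': array([5.99784929e-01, 1.59749543e-05, 2.30394771e-01]), 'eef_rot': array([-3.14006998e+00, -9.15372556e-05,  1.57081066e+00]), 'contact_force': array([ 0.21130122,  0.2140759 , -0.54707589]), 'torque': array([-0.01304768, -0.0533484 ,  0.03930696]), 'finger_force': 0.0, 'finger_gap': 0.08515251310550057}
```

View pics/scene0.png

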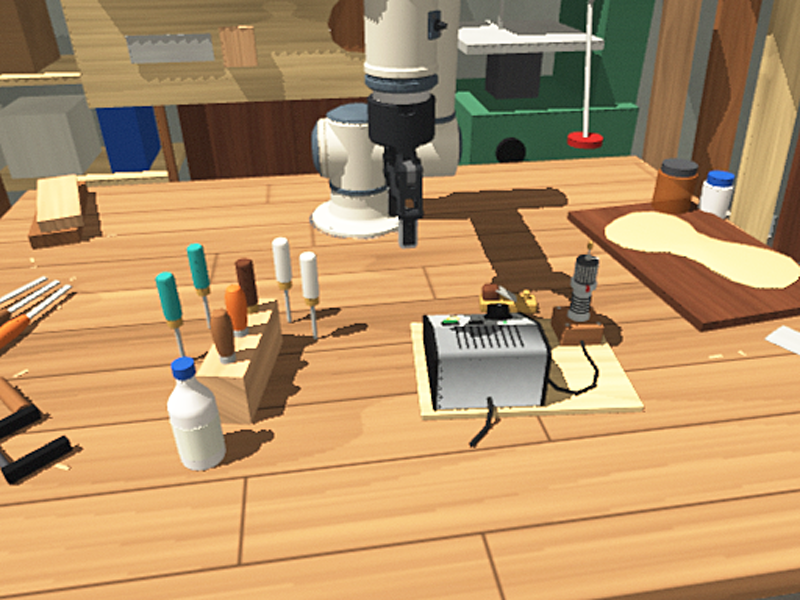

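View pics/side0.png

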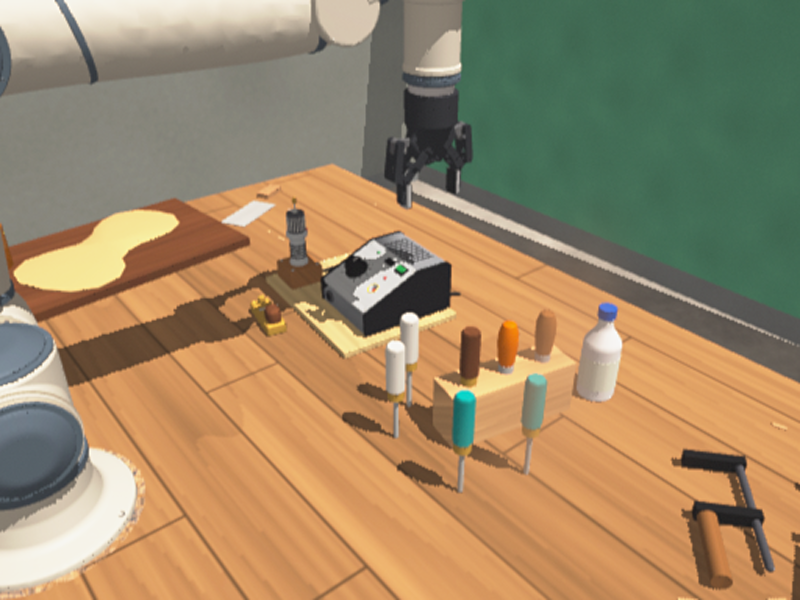

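The dark burnisher stands in the block's hole nearest the robot: scene (246,275), side (470,350). The panel faces the robot and the collar is at scene (586,270), side (297,222). Look-alikes surround the block.

```bash
cat > m0.py <<'E'
from h import *
import pickle
S=pickle.load(open('S0.pkl','rb'))
C={n:cloud(S[n]) for n in S}
P=np.concatenate([C[n].reshape(-1,3) for n in ('scene','side')]); I=np.concatenate([S[n]['img'].reshape(-1,3) for n in ('scene','side')])
ok=~np.isnan(P[:,0]); P=P[ok]; I=I[ok]
def at(n,u,v): 
    u,v=int(u*.64),int(v*.64); return np.nanmedian(C[n][v-1:v+2,u-1:u+2].reshape(-1,3),0).round(3)
for k,n,u,v in [('burn','scene',246,275),('burn','side',470,350),('or','scene',236,300),('or','side',508,345),('br','scene',221,335),('br','side',545,335),
 ('w1','scene',282,255),('w1','side',395,370),('w2','scene',309,275),('w2','side',409,335),('t1','scene',198,265),('t1','side',463,420),('t2','scene',167,295),('t2','side',534,400),
 ('collar','scene',586,270),('collar','side',297,222),('panel','side',375,260),('plane','side',268,318)]: print(k,n,at(n,u,v))
# top-down raster
b=[.35,.95,-.38,.3]; W,H=800,700
img=np.zeros((700,800,3),np.uint8)
o=np.argsort(P[:,2]); m=P[o][:,2]<.2; Q=P[o][m]; J=I[o][m]
r=((b[1]-Q[:,0])*1000).astype(int); c=((b[3]-Q[:,1])*1000).astype(int)
g=(r>=0)&(r<600)&(c>=0)&(c<680)
for dr in (0,1):
  for dc in (0,1): img[r[g]+dr,c[g]+dc]=J[g]
cv2.imwrite('pics/top.png',img[:600,:680])
# block top plane
q=P[(abs(P[:,2]-.08)<.006)&(P[:,1]<-.1)&(P[:,1]>-.4)&(P[:,0]>.4)&(P[:,0]<.9)]
print('blocktop',len(q),np.median(q[:,2]),cv2.minAreaRect(q[:,:2].astype(np.float32)))
E
python3 m0.py
```

```text
burn scene [ 0.505 -0.206  0.146]
burn side [ 0.483 -0.216  0.139]
or scene [ 0.562 -0.216  0.14 ]
or side [ 0.541 -0.229  0.131]
br scene [ 0.622 -0.233  0.128]
br side [ 0.599 -0.24   0.126]
w1 scene [ 0.42  -0.159  0.131]
w1 side [ 0.401 -0.168  0.121]
w2 scene [ 0.476 -0.12   0.121]
w2 side [ 0.456 -0.128  0.129]
t1 scene [ 0.419 -0.285  0.124]
t1 side [ 0.397 -0.296  0.125]
t2 scene [ 0.505 -0.317  0.126]
t2 side [ 0.483 -0.324  0.125]
collar scene [0.55  0.277 0.137]
collar side [0.53  0.267 0.134]
panel side [0.598 0.132 0.091]
plane side [0.406 0.173 0.032]
blocktop 2816 0.07904472417083745 ((0.539551854133606, -0.26076826453208923), (0.20082393288612366, 0.33746466040611267), 61.095584869384766)
```

Run:
```python
import pickle,cv2
S=pickle.load(open('S0.pkl','rb'))
cv2.imwrite('pics/wrist0.png',cv2.resize(S['wrist']['img'],(800,600)))
```

```text
(no output)
```

View pics/top.png

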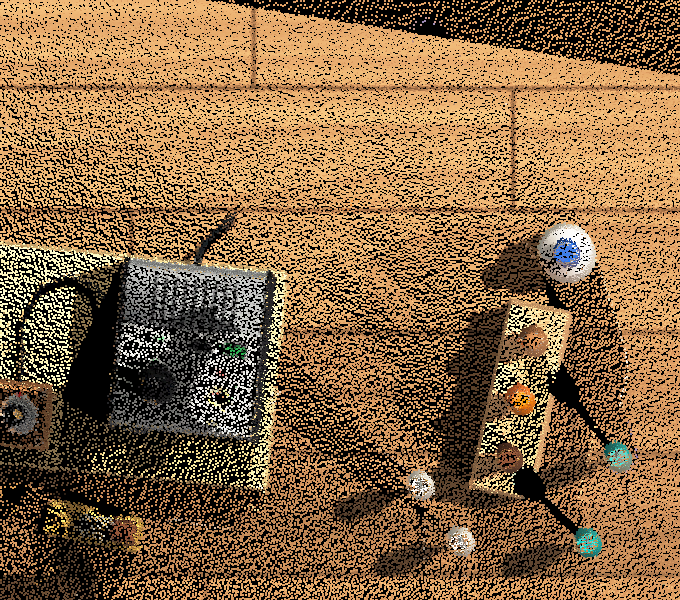

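View pics/wrist0.png

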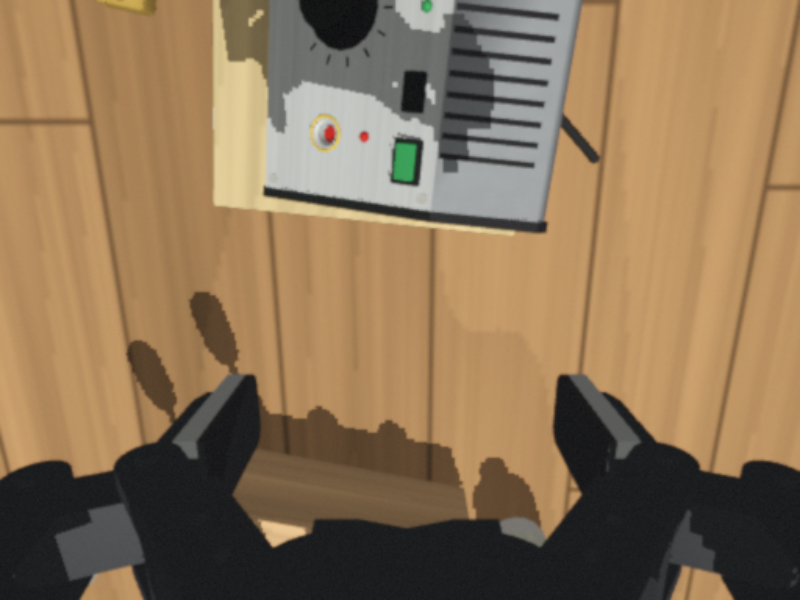

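Wrist shows the reset ring at (325,132) in the 800-wide picture, with the knob at (340,10). The top-down map gives the block at about 10° from world x, the burnisher near (0.494,-0.21) and the collar near (0.54,0.272).

```bash
cat > m1.py <<'E'
from h import *
import pickle
from scipy.optimize import least_squares
S=pickle.load(open('S0.pkl','rb'))
C={n:cloud(S[n]) for n in S}
np.set_printoptions(precision=4,suppress=True)
def near(n,x,y,r,z0,z1):
    W=C[n].reshape(-1,3); m=(np.hypot(W[:,0]-x,W[:,1]-y)<r)&(W[:,2]>z0)&(W[:,2]<z1); return W[m],S[n]['img'].reshape(-1,3)[m]
def circ(Q,r): 
    f=least_squares(lambda p:np.hypot(Q[:,0]-p[0],Q[:,1]-p[1])-r,Q[:,:2].mean(0),loss='soft_l1',f_scale=.001); return f.x,np.sqrt(np.mean(f.fun**2))
for nm,x,y,r,z0,z1,R in [('collar',.54,.272,.03,.12,.145,.016),('burn',.494,-.21,.03,.1,.155,.0123),('or',.552,-.222,.03,.1,.15,.013),('br',.611,-.236,.03,.1,.15,.013),('w2',.466,-.124,.03,.1,.15,.012),('w1',.41,-.163,.03,.1,.15,.012)]:
    for ns in (['scene'],['side'],['scene','side']):
        Q=np.concatenate([near(n,x,y,r,z0,z1)[0] for n in ns]); print(nm,ns,len(Q),*circ(Q,R),end=' ')
        Z=np.concatenate([near(n,x,y,r,.04,.25)[0] for n in ns])[:,2]; print('top',np.sort(Z)[-8:][::4])
# collar height profile from side and scene: radius extents by z
for n in ('scene','side'):
    Q,I=near(n,.54,.272,.03,.08,.2); 
    for z in np.arange(.085,.195,.004):
        m=abs(Q[:,2]-z)<.002
        if m.any(): print(n,round(z,3),m.sum(),I[m].mean(0).round(),np.ptp(Q[m][:,1 if n=='scene' else 0]).round(3))
# panel plane (wrist + side)
for n in ('wrist','side'):
    Q,I=near(n,.575,.115,.05,.05,.13); 
    best=None;rng=np.random.default_rng(0)
    for _ in range(300):
        a=Q[rng.choice(len(Q),3,False)];nn=np.cross(a[1]-a[0],a[2]-a[0]);L=np.linalg.norm(nn)
        if L<1e-5: continue
        nn/=L;i=abs((Q-a[0])@nn)<.0015
        if best is None or i.sum()>best.sum(): best=i
    c=Q[best].mean(0);v=np.linalg.svd(Q[best]-c)[2][2];v*=np.sign(v[2])
    print(n,'panel',best.sum(),c,v,'tilt',np.degrees(np.arccos(v[2])),'yaw',np.degrees(np.arctan2(-v[1],-v[0])))
o,d=ray(S['wrist'],325*.64,132*.64);print('mouth',o+d*((c-o)@v)/(d@v), 'cam',o)
# block top
for n in ('scene','side'):
    W=C[n].reshape(-1,3);I=S[n]['img'].reshape(-1,3).astype(int);
    m=(abs(W[:,2]-.079)<.004)&(W[:,0]>.44)&(W[:,0]<.68)&(abs(W[:,1]+.222+.2*(W[:,0]-.552))<.045)&(I[:,2]>150)&(I[:,0]>70)
    q=W[m];print(n,m.sum(),np.median(q[:,2]),cv2.minAreaRect(q[:,:2].astype(np.float32)))
E
python3 m1.py
```

```text
collar ['scene'] 163 [0.5355 0.2845] 0.00204737607036849 top [0.17   0.1715]
collar ['side'] 109 [0.5356 0.2828] 0.0023074985607167927 top [0.1674 0.1719]
collar ['scene', 'side'] 272 [0.5354 0.2839] 0.00220827997709794 top [0.1715 0.1734]
burn ['scene'] 214 [ 0.4919 -0.2072] 0.0011866153533683069 top [0.1618 0.162 ]
burn ['side'] 294 [ 0.4922 -0.2082] 0.0011298038875721685 top [0.1614 0.1618]
burn ['scene', 'side'] 508 [ 0.4921 -0.2079] 0.001193444220276843 top [0.1618 0.162 ]
or ['scene'] 257 [ 0.5503 -0.2184] 0.001398140639025701 top [0.1544 0.1547]
or ['side'] 266 [ 0.5509 -0.2192] 0.0016055008110706667 top [0.1539 0.1546]
or ['scene', 'side'] 523 [ 0.5506 -0.2188] 0.0015434238028077744 top [0.1546 0.1551]
br ['scene'] 298 [ 0.609  -0.2316] 0.0013321059485016506 top [0.1544 0.155 ]
br ['side'] 254 [ 0.6096 -0.2326] 0.0016582818665291557 top [0.1538 0.1542]
br ['scene', 'side'] 552 [ 0.6092 -0.232 ] 0.0015386847498113 top [0.1544 0.155 ]
w2 ['scene'] 223 [ 0.4648 -0.1184] 0.002107714548862157 top [0.1498 0.1501]
w2 ['side'] 264 [ 0.4645 -0.1194] 0.0023237207123378975 top [0.1493 0
[... 1863 characters left out ...]
002
side 0.165 3 [ 66. 117. 163.] 0.007
side 0.169 4 [ 52. 101. 135.] 0.005
side 0.173 3 [ 59. 119. 162.] 0.003
side 0.177 1 [ 76. 148. 206.] 0.0
wrist panel 7820 [0.5778 0.108  0.0865] [-0.4192  0.043   0.9069] tilt 24.920423867827875 yaw -5.855922246885445
side panel 441 [0.575  0.1084 0.0824] [-0.4201  0.042   0.9065] tilt 24.971388156254342 yaw -5.708561245505535
mouth [0.552  0.0819 0.073 ] cam [0.5996 0.0681 0.3736]
scene 702 0.07939053390906482 ((0.5505564212799072, -0.21907970309257507), (0.06084563955664635, 0.1938345581293106), 77.92438507080078)
side 1090 0.07858593026841047 ((0.5724244713783264, -0.22664880752563477), (0.06678785383701324, 0.23887568712234497), 75.38613891601562)
```

```bash
python3 -m inch '[{"x":0.15,"y":-0.04,"z":-0.06},{"x":0.28,"y":-0.08,"z":-0.12},{"x":0.42,"y":-0.16,"z":-0.12},{"x":0.46,"y":-0.16,"z":-0.12},{"x":0.46,"y":-0.16,"z":-0.12},{"x":0.46,"y":-0.16,"z":-0.12}]'
cat > w.py <<'E'
import sys; from h import *; import pickle
np.set_printoptions(precision=4,suppress=True)
s=snap('wrist'); pickle.dump(s,open(sys.argv[1]+'.pkl','wb')); cv2.imwrite('pics/'+sys.argv[1]+'.png',cv2.resize(s['img'],(800,600)))
t=telemetry.observe();print(t['time'],t['ee_pos'],t['eef_rot'],t['qpos'],t['contact_force'])
E
python3 w.py w1
```

```text
0.2 [ 0.5998 -0.      0.2306] [-3.1404 -0.0001  1.5708] [-0.0567  0.0916  1.2314 -0.      1.8198 -0.0567] [ 0.7411 -0.0684 -0.3936]$[0]: bad value
```

View pics/w1.png

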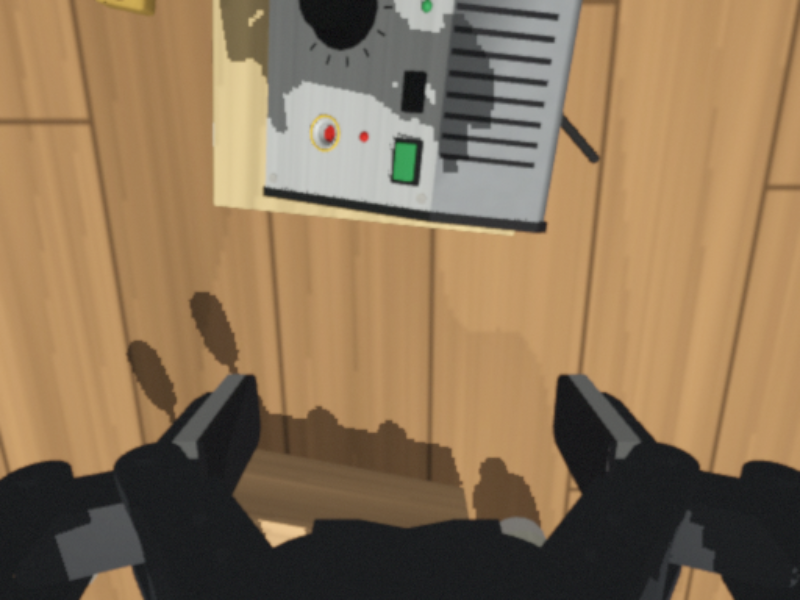

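The rows were refused, apparently because every key is needed, so this is the same view as before.

```bash
python3 -m inch '[{"x":0.15,"y":-0.04,"z":-0.06,"rx":0,"ry":0,"rz":0,"gripper":1},{"x":0.28,"y":-0.08,"z":-0.12,"rx":0,"ry":0,"rz":0,"gripper":1},{"x":0.42,"y":-0.16,"z":-0.12,"rx":0,"ry":0,"rz":0,"gripper":1},{"x":0.46,"y":-0.16,"z":-0.12,"rx":0,"ry":0,"rz":0,"gripper":1},{"x":0.46,"y":-0.16,"z":-0.12,"rx":0,"ry":0,"rz":0,"gripper":1},{"x":0.46,"y":-0.16,"z":-0.12,"rx":0,"ry":0,"rz":0,"gripper":1}]' && python3 w.py w2
```

```text
time: 0.95
ee_pos: [0.5366, 0.1827, 0.2786]
eef_rot: [-3.141, 0.001, 1.569]
contact_force: [-0.6, 0.8, -0.1]
finger_gap: 0.0857
finger_force: 0.0
1.0 [0.5366 0.1825 0.2786] [-3.1407  0.0008  1.5688] [ 0.2682  0.0174  1.2229 -0.0006  1.9023  0.2699] [ 0.4682 -0.7742 -0.1388]
```

View pics/w2.png

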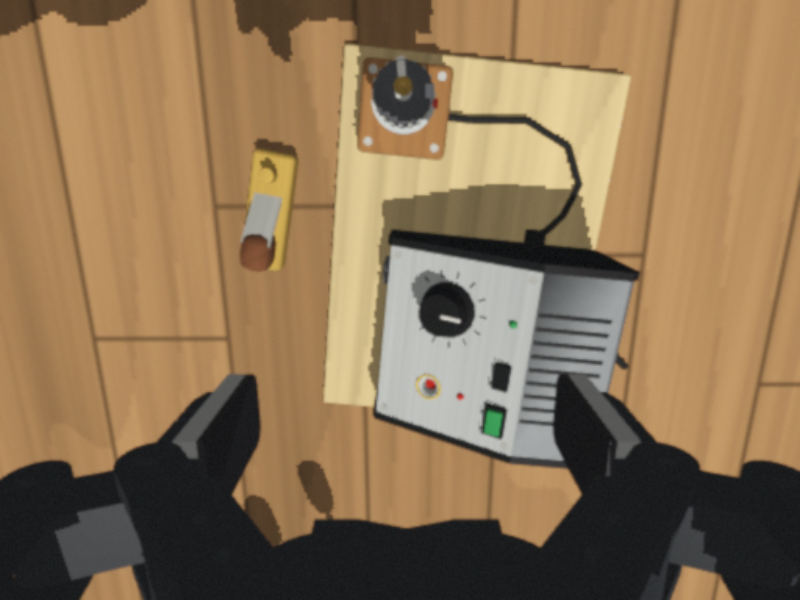

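Wrist now: collar disc (403,90), white line up, red mark to the right; reset ring (428,386). The plane is at (268,210), well clear.

```bash
cat > m2.py <<'E'
from h import *
import pickle
np.set_printoptions(precision=4,suppress=True)
a=pickle.load(open('S0.pkl','rb'))['wrist'];a['R']=cv2.Rodrigues(np.array(a['rvec'],float))[0]
b=pickle.load(open('w2.pkl','rb'))
def ring(s,u,v,r=17):
    u,v=u*.64,v*.64; x0,y0=int(u)-r,int(v)-r
    c=cv2.cvtColor(s['img'][y0:y0+2*r,x0:x0+2*r],cv2.COLOR_BGR2HSV); m=((c[...,0]>15)&(c[...,0]<35)&(c[...,1]>60)).astype(np.uint8)
    n,l,st,_=cv2.connectedComponentsWithStats(m,connectivity=8); k=1+st[1:,4].argmax(); p=np.argwhere(l==k)[:,::-1].astype(np.float32)
    e=cv2.fitEllipse(cv2.convexHull(p)); return np.array(e[0])+[x0,y0],e
ra,ea=ring(a,325,132);rb,eb=ring(b,428,386);print(ra,ea[1],rb,eb[1])
M=tri((a,*ra),(b,*rb));print('mouth tri',M,'reproj',pix(a,M)-ra,pix(b,M)-rb)
for s,r in ((a,ra),(b,rb)):
    W=cloud(s).reshape(-1,3);q=W[(np.linalg.norm(W-M,axis=1)<.035)&(np.linalg.norm(W-M,axis=1)>.009)]
    c=np.median(q,0)
    for _ in range(6): 
        v=np.linalg.svd(q-c)[2][2];v*=np.sign(v[2]);k=abs((q-c)@v)<.0015;c=q[k].mean(0);v=np.linalg.svd(q[k]-c)[2][2];v*=np.sign(v[2])
    o,d=ray(s,*r);print('plane',v,'mouth on depth plane',o+d*((c-o)@v)/(d@v))
    # button depth
    W=cloud(s).reshape(-1,3);I=cv2.cvtColor(s['img'],cv2.COLOR_BGR2HSV).reshape(-1,3)
    red=((I[:,0]<8)|(I[:,0]>172))&(I[:,1]>120)&(np.linalg.norm(W-M,axis=1)<.012);print('red depth below plane',np.percentile((W[red]-c)@v,[0,25,50,75,100]),W[red].mean(0)if red.any() else 0)
W=cloud(b).reshape(-1,3);q=W[(np.hypot(W[:,0]-.536,W[:,1]-.283)<.03)]
t=q[(q[:,2]>.140)&(q[:,2]<.152)];print('collar top',np.median(t[:,2]),len(t),cv2.minEnclosingCircle(t[:,:2].astype(np.float32)),t[:,:2].mean(0))
print('bur',q[q[:,2]>.16].mean(0))
print('ringz hist',np.histogram(q[:,2],np.arange(.08,.19,.004)))
E
python3 m2.py
```

```text
[207.5989  84.6949] (19.456634521484375, 23.99542999267578) [273.7245 247.1227] (14.584630012512207, 17.24088478088379)
mouth tri [0.5521 0.0816 0.0758] reproj [-0.0325  0.0128] [ 0.0241 -0.01  ]
plane [-0.4192  0.0439  0.9068] mouth on depth plane [0.5521 0.0816 0.0759]
red depth below plane [-0.0071 -0.0063 -0.006  -0.0056 -0.0045] [0.5539 0.0814 0.0702]
plane [-0.4193  0.0427  0.9068] mouth on depth plane [0.5521 0.0816 0.0758]
red depth below plane [-0.0067 -0.0058 -0.0056 -0.005  -0.0008] [0.5539 0.0813 0.0708]
collar top 0.14732423453167867 1195 ((0.5338379740715027, 0.28315049409866333), 0.016895372420549393) [0.5339 0.2827]
bur [0.534  0.2826 0.1729]
ringz hist (array([  0,   0,   0,   0,   0,   1,   7, 173,  13,   4,  11,   9,  11,
         6,  15,  66, 887, 242,  23,   0,   0,   0,  45,  61,  13,   0,
         0]), array([0.08 , 0.084, 0.088, 0.092, 0.096, 0.1  , 0.104, 0.108, 0.112,
       0.116, 0.12 , 0.124, 0.128, 0.132, 0.136, 0.14 , 0.144, 0.148,
       0.152, 0.156, 0.16 , 0.164, 0.168, 0.172, 0.176, 0.18 , 0.184,
       0.188]))
```

Collar axis (0.534, 0.283), grip height 0.135. Reset mouth (0.552, 0.082, 0.076), button about 6 mm deep, panel normal yaw -5.8°. Moving over the collar with a -54° pre-turn.

```bash
python3 -m inch '[{"x":0.1,"y":-0.003,"z":0,"rx":0,"ry":0,"rz":-0.1,"gripper":1},{"x":0.2,"y":-0.006,"z":0,"rx":0,"ry":0,"rz":-0.2,"gripper":1},{"x":0.25,"y":-0.006,"z":0,"rx":0,"ry":0,"rz":-0.3,"gripper":1},{"x":0.25,"y":-0.006,"z":0,"rx":0,"ry":0,"rz":-0.4,"gripper":1},{"x":0.25,"y":-0.006,"z":0,"rx":0,"ry":0,"rz":-0.5,"gripper":1},{"x":0.25,"y":-0.006,"z":0,"rx":0,"ry":0,"rz":-0.6,"gripper":1},{"x":0.25,"y":-0.006,"z":0,"rx":0,"ry":0,"rz":-0.6,"gripper":1},{"x":0.25,"y":-0.006,"z":0,"rx":0,"ry":0,"rz":-0.6,"gripper":1},{"x":0.25,"y":-0.006,"z":0,"rx":0,"ry":0,"rz":-0.6,"gripper":1}]'; python3 -c "
from h import *
t=telemetry.observe();R=cv2.Rodrigues(np.eye(3))[0]
from scipy.spatial.transform import Rotation as Q
R=Q.from_euler('xyz',t['eef_rot']).as_matrix();print(t['ee_pos'],t['eef_rot'],t['qpos'],R.T@(np.array([.534,.2828,.114])-t['ee_pos'])/.4)"
```

```text
time: 2.12
ee_pos: [0.5338, 0.2836, 0.2792]
eef_rot: [-3.141, -0.0, 2.511]
contact_force: [0.1, 0.8, -0.7]
finger_gap: 0.0853
finger_force: 0.0
[0.53384392 0.28360607 0.27918793] [-3.14144778e+00 -2.95760142e-05  2.51093700e+00] [ 4.32086905e-01  1.19412903e-01  1.11524426e+00 -4.72870303e-05
  1.90707645e+00 -5.08069371e-01] [-0.00151565 -0.0013376   0.41296999]
```

```bash
python3 -m inch '[{"x":-0.001,"y":-0.001,"z":0.14,"rx":0,"ry":0,"rz":0,"gripper":1},{"x":-0.001,"y":-0.001,"z":0.28,"rx":0,"ry":0,"rz":0,"gripper":1},{"x":-0.001,"y":-0.001,"z":0.38,"rx":0,"ry":0,"rz":0,"gripper":1},{"x":-0.001,"y":-0.001,"z":0.413,"rx":0,"ry":0,"rz":0,"gripper":1},{"x":-0.001,"y":-0.001,"z":0.413,"rx":0,"ry":0,"rz":0,"gripper":1},{"x":-0.001,"y":-0.001,"z":0.413,"rx":0,"ry":0,"rz":0,"gripper":1}]'; python3 -m inch '[{"x":0,"y":0,"z":0,"rx":0,"ry":0,"rz":0,"gripper":0.3},{"x":0,"y":0,"z":0,"rx":0,"ry":0,"rz":0,"gripper":0.1},{"x":0,"y":0,"z":0,"rx":0,"ry":0,"rz":0,"gripper":0},{"x":0,"y":0,"z":0,"rx":0,"ry":0,"rz":0,"gripper":0},{"x":0,"y":0,"z":0,"rx":0,"ry":0,"rz":0,"gripper":0},{"x":0,"y":0,"z":0,"rx":0,"ry":0,"rz":0,"gripper":0}]'
```

```text
time: 2.88
ee_pos: [0.5349, 0.284, 0.1169]
eef_rot: [3.138, 0.002, 2.513]
contact_force: [0.4, 0.4, 0.6]
finger_gap: 0.0852
finger_force: 0.0
time: 3.62
ee_pos: [0.5342, 0.284, 0.1149]
eef_rot: [3.139, 0.001, 2.513]
contact_force: [1.9, 2.8, 4.3]
finger_gap: 0.0307
finger_force: 60.1
```

```bash
python3 -m inch '[{"x":0,"y":0,"z":0,"rx":0,"ry":0,"rz":0.1,"gripper":0},{"x":0,"y":0,"z":0,"rx":0,"ry":0,"rz":0.2,"gripper":0},{"x":0,"y":0,"z":0,"rx":0,"ry":0,"rz":0.3,"gripper":0},{"x":0,"y":0,"z":0,"rx":0,"ry":0,"rz":0.4,"gripper":0},{"x":0,"y":0,"z":0,"rx":0,"ry":0,"rz":0.5,"gripper":0},{"x":0,"y":0,"z":0,"rx":0,"ry":0,"rz":0.6,"gripper":0},{"x":0,"y":0,"z":0,"rx":0,"ry":0,"rz":0.7,"gripper":0},{"x":0,"y":0,"z":0,"rx":0,"ry":0,"rz":0.8,"gripper":0},{"x":0,"y":0,"z":0,"rx":0,"ry":0,"rz":0.9,"gripper":0},{"x":0,"y":0,"z":0,"rx":0,"ry":0,"rz":0.9,"gripper":0}]'; python3 -c "
from h import *
t=telemetry.observe();print(t['contact_force'],t['torque'])"
```

```text
time: 4.88
ee_pos: [0.535, 0.2842, 0.1149]
eef_rot: [3.139, -0.003, 1.098]
contact_force: [5.4, 5.0, 3.2]
finger_gap: 0.0303
finger_force: 60.3
[5.40556582 5.02284757 3.19866096] [ 0.77257186 -0.85957358 -0.09692383]
```

```bash
python3 -m inch '[{"x":0,"y":0,"z":0,"rx":0,"ry":0,"rz":0.1,"gripper":0},{"x":0,"y":0,"z":0,"rx":0,"ry":0,"rz":0.2,"gripper":0},{"x":0,"y":0,"z":0,"rx":0,"ry":0,"rz":0.27,"gripper":0},{"x":0,"y":0,"z":0,"rx":0,"ry":0,"rz":0.31,"gripper":0},{"x":0,"y":0,"z":0,"rx":0,"ry":0,"rz":0.34,"gripper":0},{"x":0,"y":0,"z":0,"rx":0,"ry":0,"rz":0.36,"gripper":0},{"x":0,"y":0,"z":0,"rx":0,"ry":0,"rz":0.36,"gripper":0},{"x":0,"y":0,"z":0,"rx":0,"ry":0,"rz":0.36,"gripper":0}]'; python3 -c "
from h import *
t=telemetry.observe();print(t['contact_force'],t['torque'])"
```

```text
time: 5.88
ee_pos: [0.5335, 0.2829, 0.1148]
eef_rot: [3.141, 0.001, 0.534]
contact_force: [-0.1, -1.5, 6.9]
finger_gap: 0.0305
finger_force: 60.8
[-0.12629673 -1.49231979  6.87664633] [-0.11582325  0.18747032  0.17705045]
```

```bash
python3 -m inch '[{"x":0,"y":0,"z":0,"rx":0,"ry":0,"rz":0,"gripper":1},{"x":0,"y":0,"z":0,"rx":0,"ry":0,"rz":0,"gripper":1},{"x":0,"y":0,"z":0,"rx":0,"ry":0,"rz":0,"gripper":1},{"x":0,"y":0,"z":0,"rx":0,"ry":0,"rz":0,"gripper":1},{"x":0,"y":0,"z":-0.1,"rx":0,"ry":0,"rz":0,"gripper":1},{"x":0,"y":0,"z":-0.25,"rx":0,"ry":0,"rz":0,"gripper":1},{"x":-0.1,"y":0,"z":-0.35,"rx":0,"ry":0,"rz":0,"gripper":1},{"x":-0.18,"y":0,"z":-0.35,"rx":0,"ry":0,"rz":0,"gripper":1},{"x":-0.18,"y":0,"z":-0.35,"rx":0,"ry":0,"rz":0,"gripper":1},{"x":-0.18,"y":0,"z":-0.35,"rx":0,"ry":0,"rz":0,"gripper":1}]'; python3 w.py w3; python3 -c "
import pickle;from h import *
s=pickle.load(open('w3.pkl','rb'));u,v=pix(s,[.534,.2828,.147]).astype(int);print(u,v);c=s['img'][max(0,v-50):v+50,max(0,u-65):u+65];cv2.imwrite('pics/c3.png',cv2.resize(c,None,fx=5,fy=5,interpolation=cv2.INTER_CUBIC))"
```

```text
time: 7.12
ee_pos: [0.472, 0.2469, 0.2536]
eef_rot: [-3.142, 0.0, 0.534]
contact_force: [0.2, 0.4, -0.0]
finger_gap: 0.0855
finger_force: 0.0
7.175 [0.4721 0.247  0.2533] [-3.1414  0.001   0.5341] [ 0.4182 -0.0834  1.3666  0.      1.8593  1.4549] [0.0857 0.0451 0.4446]
260 94
```

View pics/c3.png

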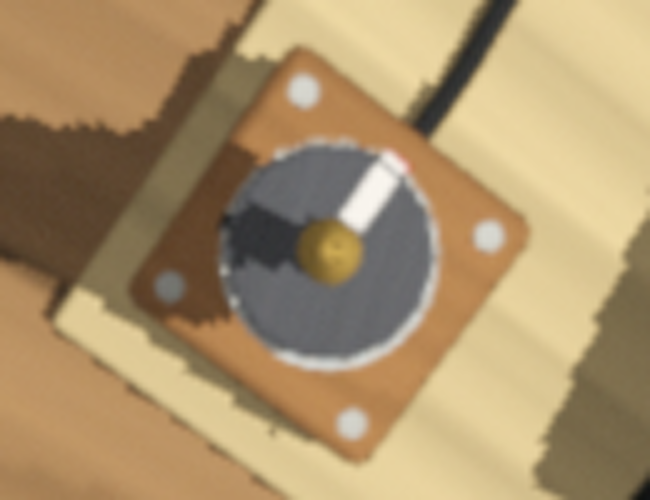

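The white line has reached the red mark at (400,160); checking the angle numerically.

```bash
python3 -c "
import pickle;from h import *
for f,ang in (('w2',1),('w3',1)):
    s=pickle.load(open(f+'.pkl','rb'));W=cloud(s).reshape(-1,3);I=cv2.cvtColor(s['img'],cv2.COLOR_BGR2HSV).reshape(-1,3).astype(int)
    d=W-[.534,.2828,0];r=np.hypot(d[:,0],d[:,1]);top=(r<.0165)&(abs(W[:,2]-.1475)<.003)
    c=W[top].mean(0);d=W-c;r=np.hypot(d[:,0],d[:,1])
    w=(r>.006)&(r<.0145)&(abs(W[:,2]-.1475)<.004)&(I[:,2]>160)&(I[:,1]<60)
    rr=(r<.025)&(r>.013)&(W[:,2]>.09)&((I[:,0]<8)|(I[:,0]>172))&(I[:,1]>110)&(I[:,2]>90)
    print(f,c,w.sum(),np.degrees(np.arctan2(*d[w].mean(0)[1::-1])),rr.sum(),np.degrees(np.arctan2(d[rr][:,1],d[rr][:,0])),W[rr][:,2])
"
```

```text
w2 [0.53397014 0.28286672 0.14737427] 0 nan 14 [  1.94218049  -0.79166459  -0.93005211  -0.54140169  -3.04124139
  -3.07170962  -3.05805527  -6.22231332  -5.94821298  -5.02626781
  -8.59968225  -8.56581083  -8.1879119  -11.24891204] [0.11178305 0.11196042 0.1125006  0.11134407 0.11035994 0.11091831
 0.11133717 0.11162373 0.1117059  0.10951057 0.11050527 0.11174747
 0.11179752 0.11212233]
w3 [0.53403002 0.28354958 0.14735908] 79 -7.0049828636833675 0 [] []<string>:9: RuntimeWarning: Mean of empty slice.
  ret = um.true_divide(
```

Line at -7°, mark at about -5°: locked at the stop. Now over to the burnisher.

```bash
python3 -m inch '[{"x":-0.08,"y":0.11,"z":-0.07,"rx":0,"ry":0,"rz":0.07,"gripper":1},{"x":-0.16,"y":0.22,"z":-0.07,"rx":0,"ry":0,"rz":0.14,"gripper":1},{"x":-0.24,"y":0.33,"z":-0.07,"rx":0,"ry":0,"rz":0.21,"gripper":1},{"x":-0.32,"y":0.44,"z":-0.07,"rx":0,"ry":0,"rz":0.28,"gripper":1},{"x":-0.4,"y":0.55,"z":-0.07,"rx":0,"ry":0,"rz":0.35,"gripper":1},{"x":-0.48,"y":0.66,"z":-0.07,"rx":0,"ry":0,"rz":0.42,"gripper":1},{"x":-0.56,"y":0.77,"z":-0.07,"rx":0,"ry":0,"rz":0.47,"gripper":1},{"x":-0.62,"y":0.85,"z":-0.07,"rx":0,"ry":0,"rz":0.47,"gripper":1},{"x":-0.65,"y":0.9,"z":-0.07,"rx":0,"ry":0,"rz":0.47,"gripper":1},{"x":-0.65,"y":0.9,"z":-0.07,"rx":0,"ry":0,"rz":0.47,"gripper":1},{"x":-0.65,"y":0.9,"z":-0.07,"rx":0,"ry":0,"rz":0.47,"gripper":1},{"x":-0.65,"y":0.9,"z":-0.07,"rx":0,"ry":0,"rz":0.47,"gripper":1}]'; python3 w.py w4; python3 -c "
import pickle;from h import *
np.set_printoptions(precision=4,suppress=True)
s=pickle.load(open('w4.pkl','rb'));W=cloud(s).reshape(-1,3)
u,v=pix(s,[.4921,-.2079,.1615]).astype(int);print(u,v)
for n,x,y,z0,z1 in (('burn',.492,-.208,.158,.166),('or',.5506,-.2188,.148,.158),('br',.6092,-.232,.148,.158),('w2',.4647,-.119,.143,.155),('w1',.4086,-.1595,.143,.155)):
    q=W[(np.hypot(W[:,0]-x,W[:,1]-y)<.022)&(W[:,2]>z0)&(W[:,2]<z1)]
    if len(q)>5: 
        print(n,len(q),cv2.minEnclosingCircle(q[:,:2].astype(np.float32)),np.median(q[:,2]),q.mean(0))
        if n=='burn':
            c=q.mean(0)[:2];d=q[:,:2]-c;a=np.radians(np.arange(0,45,2.5))
            for t in a: 
                w=[np.percentile(d@[np.cos(t+k*np.pi/4),np.sin(t+k*np.pi/4)],99) for k in range(8)];print(round(np.degrees(t),1),(1e3*np.mean(w)).round(2),end='; ')
cv2.imwrite('pics/c4.png',cv2.resize(s['img'][max(0,v-70):v+70,max(0,u-90):u+90],None,fx=4,fy=4,interpolation=cv2.INTER_CUBIC))"
```

```text
time: 8.68
ee_pos: [0.4315, -0.1946, 0.2821]
eef_rot: [-3.141, 0.0, -0.203]
contact_force: [0.1, 0.1, -0.2]
finger_gap: 0.0852
finger_force: 0.0
8.725 [ 0.4315 -0.1946  0.2822] [-3.1415 -0.0002 -0.2027] [-0.4957 -0.2311  1.4474  0.0002  1.9251  1.2779] [-0.175  -0.3142  0.4678]
260 107
burn 734 ((0.4910569489002228, -0.20788569748401642), 0.012895503081381321) 0.16240283020495733 [ 0.4913 -0.2081  0.1621]
0.0 11.45; 2.5 11.45; 5.0 11.45; 7.5 11.48; 10.0 11.49; 12.5 11.49; 15.0 11.45; 17.5 11.47; 20.0 11.44; 22.5 11.48; 25.0 11.49; 27.5 11.49; 30.0 11.49; 32.5 11.49; 35.0 11.47; 37.5 11.45; 40.0 11.45; 42.5 11.45; or 659 ((0.5491300821304321, -0.21867635846138), 0.011366226710379124) 0.15468010807923793 [ 0.5484 -0.2187  0.154 ]
w2 621 ((0.46340370178222656, -0.11908932775259018), 0.012974289245903492) 0.15008483155526575 [ 0.464  -0.1204  0.1496]
w1 549 ((0.4077264070510864, -0.1594863384962082), 0.012745187617838383) 0.15018663233526017 [ 0.4089 -0.1603  0.1497]
```

View pics/c4.png

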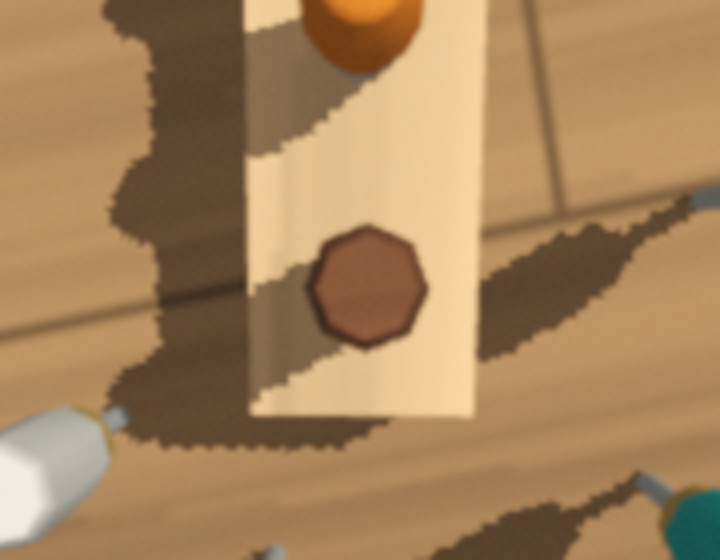

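The burnisher top shows octagon corners on the image axes (centre (367,287)), so flats lie at ±22.5°. I'll pre-turn by -22.5°.

```bash
python3 -m inch '[{"x":0.1,"y":0.003,"z":0,"rx":0,"ry":0,"rz":-0.1,"gripper":0.7},{"x":0.154,"y":0.003,"z":0.05,"rx":0,"ry":0,"rz":-0.2,"gripper":0.7},{"x":0.154,"y":0.003,"z":0.12,"rx":0,"ry":0,"rz":-0.25,"gripper":0.7},{"x":0.154,"y":0.003,"z":0.18,"rx":0,"ry":0,"rz":-0.25,"gripper":0.7},{"x":0.154,"y":0.003,"z":0.18,"rx":0,"ry":0,"rz":-0.25,"gripper":0.7},{"x":0.154,"y":0.003,"z":0.25,"rx":0,"ry":0,"rz":-0.25,"gripper":0.7},{"x":0.154,"y":0.003,"z":0.35,"rx":0,"ry":0,"rz":-0.25,"gripper":0.7},{"x":0.154,"y":0.003,"z":0.41,"rx":0,"ry":0,"rz":-0.25,"gripper":0.7},{"x":0.154,"y":0.003,"z":0.43,"rx":0,"ry":0,"rz":-0.25,"gripper":0.7},{"x":0.154,"y":0.003,"z":0.43,"rx":0,"ry":0,"rz":-0.25,"gripper":0.7},{"x":0.154,"y":0.003,"z":0.43,"rx":0,"ry":0,"rz":-0.25,"gripper":0.7}]'
```

```text
time: 10.1
ee_pos: [0.4921, -0.2094, 0.1121]
eef_rot: [3.14, -0.002, 0.189]
contact_force: [0.4, -0.2, 0.9]
finger_gap: 0.06
finger_force: 0.0
```

```bash
python3 -m inch '[{"x":0,"y":-0.002,"z":0.002,"rx":0,"ry":0,"rz":0,"gripper":0.45},{"x":0,"y":-0.002,"z":0.002,"rx":0,"ry":0,"rz":0,"gripper":0.35},{"x":0,"y":-0.002,"z":0.002,"rx":0,"ry":0,"rz":0,"gripper":0.1},{"x":0,"y":-0.002,"z":0.002,"rx":0,"ry":0,"rz":0,"gripper":0},{"x":0,"y":-0.002,"z":0.002,"rx":0,"ry":0,"rz":0,"gripper":0},{"x":0,"y":-0.002,"z":0.002,"rx":0,"ry":0,"rz":0,"gripper":0}]';python3 -c "
from h import *
t=telemetry.observe();print(t['ee_pos'],t['eef_rot'],t['contact_force'],t['torque'],t['qpos'])"
```

```text
time: 10.85
ee_pos: [0.4914, -0.2084, 0.1098]
eef_rot: [3.141, -0.001, 0.189]
contact_force: [-0.7, 0.9, 4.5]
finger_gap: 0.0229
finger_force: 59.0
[ 0.49135249 -0.20836197  0.10982941] [ 3.14116220e+00 -7.50675289e-04  1.88552522e-01] [-0.72443918  0.91115524  4.46665584] [0.13799593 0.093015   0.00661347] [-4.64894485e-01 -7.81958928e-02  1.61547934e+00  1.14638132e-04
  1.60345149e+00  9.17353273e-01]
```

Flats gripped (22.9 mm). Lift straight up.

```bash
python3 -m inch '[{"x":0,"y":0,"z":-0.05,"rx":0,"ry":0,"rz":0,"gripper":0},{"x":0,"y":0,"z":-0.12,"rx":0,"ry":0,"rz":0,"gripper":0},{"x":0,"y":0,"z":-0.2,"rx":0,"ry":0,"rz":0,"gripper":0},{"x":0,"y":0,"z":-0.3,"rx":0,"ry":0,"rz":0,"gripper":0},{"x":0,"y":0,"z":-0.36,"rx":0,"ry":0,"rz":0,"gripper":0},{"x":0,"y":0,"z":-0.36,"rx":0,"ry":0,"rz":0,"gripper":0},{"x":0,"y":0,"z":-0.36,"rx":0,"ry":0,"rz":0,"gripper":0}]'
cat > plan.py <<'E'
# rows from current pose to goal TCP pose
from h import *
from scipy.spatial.transform import Rotation as Q
np.set_printoptions(precision=4,suppress=True)
M=np.array([.5521,.0816,.0758]); N=np.array([-.4193,.0432,.9068]); N/=np.linalg.norm(N)
def to(p,Rg=None):
    t=telemetry.observe();R=Q.from_euler('xyz',t['eef_rot'])
    d=R.inv().apply(np.array(p)-t['ee_pos'])/.4
    rv=(R.inv()*Rg).as_rotvec()/(np.pi/2) if Rg is not None else np.zeros(3)
    print('t',t['time'],'ee',t['ee_pos'],t['eef_rot'],'F',t['contact_force']); print('xyz',d,'r',rv); return d,rv
def pressR():
    R=Q.from_euler('xyz',telemetry.observe()['eef_rot']);z=R.as_matrix()[:,2];g=-N
    ax=np.cross(z,g);s=np.linalg.norm(ax)
    return Q.from_rotvec(ax/s*np.arcsin(s))*R if s>1e-4 else R
E
python3 -c "
from plan import *
L=.098
S=snap('side');cv2.imwrite('pics/s5.png',cv2.resize(S['img'][100:330,150:420],None,fx=2.5,fy=2.5))
import pickle;pickle.dump(S,open('s5.pkl','wb'))
Rg=pressR();to(M+N*(.03+L),Rg)"
```

```text
time: 11.72
ee_pos: [0.4908, -0.2082, 0.252]
eef_rot: [-3.141, 0.001, 0.188]
contact_force: [-0.1, -0.2, -1.1]
finger_gap: 0.0229
finger_force: 58.7
t 11.775 ee [ 0.4907 -0.2081  0.2515] [-3.1399  0.0023  0.1884] F [-0.738   0.4091 -0.3595]
xyz [ 0.1577 -0.7212  0.1499] r [-0.0806  0.2669 -0.    ]
```

View pics/s5.png

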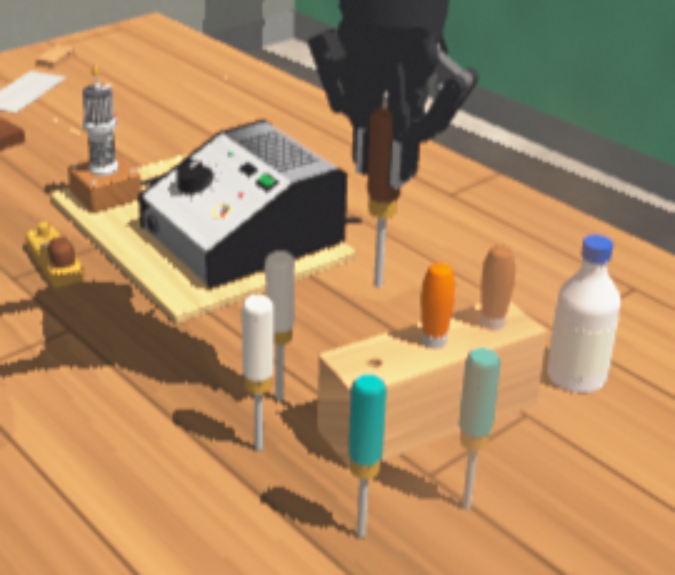

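Burnisher held nearly upright at (380,110)-(379,285), hole empty at (375,362), others untouched. Check its tilt and tip.

```bash
python3 -c "
from plan import *
import pickle
S=pickle.load(open('s5.pkl','rb'));T=snap('scene');S0=pickle.load(open('S0.pkl','rb'))
o,d=ray(S,300,244.8);print('hole',o+d*(.08-o[2])/d[2])
for n,s in (('side',S),('scene',T)):
    W=cloud(s).reshape(-1,3);m=(np.hypot(W[:,0]-.491,W[:,1]+.208)<.02)&(W[:,2]>.14)&(W[:,2]<.3);q=W[m]
    print(n,'low',np.sort(q[:,2])[:4],'exp tip px',pix(s,[.4908,-.2082,.154]))
    C=-s['R'].T@s['t']
    for a,b,r in ((.155,.195,.0035),(.155,.175,.0035),(.175,.195,.0035),(.24,.27,.012),(.275,.3,.012)):
        k=q[(q[:,2]>a)&(q[:,2]<b)]
        if len(k): c=np.median(k,0);h=(c-C)[:2];h/=np.linalg.norm(h);print((a,b),len(k),c[:2]+h*r*.8)
"
```

```text
hole [ 0.4923 -0.2097  0.08  ]
side low [0.1541 0.1558 0.1562 0.158 ] exp tip px [300.5595 214.459 ]
(0.155, 0.195) 61 [ 0.4914 -0.2077]
(0.155, 0.175) 27 [ 0.4914 -0.208 ]
(0.175, 0.195) 34 [ 0.4915 -0.2076]
(0.24, 0.27) 207 [ 0.4882 -0.2064]
(0.275, 0.3) 197 [ 0.4881 -0.2031]
scene low [0.1537 0.1547 0.1568 0.1578] exp tip px [155.791  169.6952]
(0.155, 0.195) 53 [ 0.4914 -0.2071]
(0.155, 0.175) 25 [ 0.4914 -0.2071]
(0.175, 0.195) 28 [ 0.4915 -0.2071]
(0.24, 0.27) 208 [ 0.4926 -0.2073]
(0.275, 0.3) 207 [ 0.4926 -0.2073]
```

```bash
python3 -m inch '[{"x":0.02,"y":-0.1,"z":-0.03,"rx":0,"ry":0,"rz":0,"gripper":0},{"x":0.05,"y":-0.22,"z":-0.03,"rx":0,"ry":0,"rz":0,"gripper":0},{"x":0.08,"y":-0.34,"z":-0.03,"rx":-0.02,"ry":0.06,"rz":0,"gripper":0},{"x":0.1,"y":-0.46,"z":-0.03,"rx":-0.04,"ry":0.13,"rz":0,"gripper":0},{"x":0.13,"y":-0.58,"z":-0.02,"rx":-0.06,"ry":0.2,"rz":0,"gripper":0},{"x":0.158,"y":-0.68,"z":0,"rx":-0.08,"ry":0.267,"rz":0,"gripper":0},{"x":0.158,"y":-0.721,"z":0.05,"rx":-0.08,"ry":0.267,"rz":0,"gripper":0},{"x":0.158,"y":-0.721,"z":0.1,"rx":-0.08,"ry":0.267,"rz":0,"gripper":0},{"x":0.158,"y":-0.721,"z":0.15,"rx":-0.08,"ry":0.267,"rz":0,"gripper":0},{"x":0.158,"y":-0.721,"z":0.15,"rx":-0.08,"ry":0.267,"rz":0,"gripper":0},{"x":0.158,"y":-0.721,"z":0.15,"rx":-0.08,"ry":0.267,"rz":0,"gripper":0}]'
python3 -c "
from plan import *
import pickle
to(M+N*(.03+.098),pressR())
t=telemetry.observe();Z=Q.from_euler('xyz',t['eef_rot']).as_matrix()[:,2]
tip=t['ee_pos']+.098*Z;print('tip pred',tip,'N',Z+N)
S=snap('side');T=snap('scene');w=snap('wrist')
pickle.dump((S,T,w),open('p6.pkl','wb'))
for n,s in (('side',S),('scene',T),('wrist',w)):
    W=cloud(s).reshape(-1,3);d=W-tip;a=d@-Z;r=np.linalg.norm(d+np.outer(a,Z),axis=1);C=-s['R'].T@s['t']
    for lo,hi,rad in ((.001,.02,.0035),(.02,.045,.0035)):
        m=(a>lo)&(a<hi)&(r<.012);q=d[m]
        if m.sum()>3:
            c=np.median(q,0);v=tip-C;v-=Z*(v@Z);v/=np.linalg.norm(v);c=c+v*rad*.8;R=Q.from_euler('xyz',t['eef_rot']).as_matrix();print(n,lo,m.sum(),'offset in tool mm',1e3*(R.T@c)[:2])
x0,y0=[int(k) for k in pix(S,M)];a=S['img'][y0-70:y0+50,x0-75:x0+75]
x1,y1=[int(k) for k in pix(w,M)];print('wrist mouth px',x1,y1);b=w['img'][max(0,y1-60):y1+60,max(0,x1-75):x1+75]
cv2.imwrite('pics/c6.png',np.hstack([cv2.resize(k,(400,320),interpolation=cv2.INTER_CUBIC) for k in (a,b)]))"
```

```text
time: 13.2
ee_pos: [0.4992, 0.0867, 0.1935]
eef_rot: [3.008, -0.418, 0.217]
contact_force: [-0.1, -0.8, -0.6]
finger_gap: 0.0229
finger_force: 59.0
t 13.2 ee [0.4992 0.0867 0.1935] [ 3.008  -0.4182  0.2168] F [-0.112  -0.8316 -0.5951]
xyz [-0.0031 -0.0018  0.0028] r [ 0.0005 -0.0016 -0.    ]
tip pred [0.5405 0.0825 0.1047] N [ 0.0024 -0.0003  0.0011]
side 0.001 13 offset in tool mm [1.1462 0.293 ]
side 0.02 26 offset in tool mm [ 0.636  -0.1191]
scene 0.001 26 offset in tool mm [ 1.5779 -1.1168]
scene 0.02 40 offset in tool mm [ 0.7301 -1.0751]
wrist 0.001 50 offset in tool mm [ 0.9194 -0.2438]
wrist 0.02 103 offset in tool mm [0.7407 0.0327]
wrist mouth px 258 182
```

View pics/c6.png

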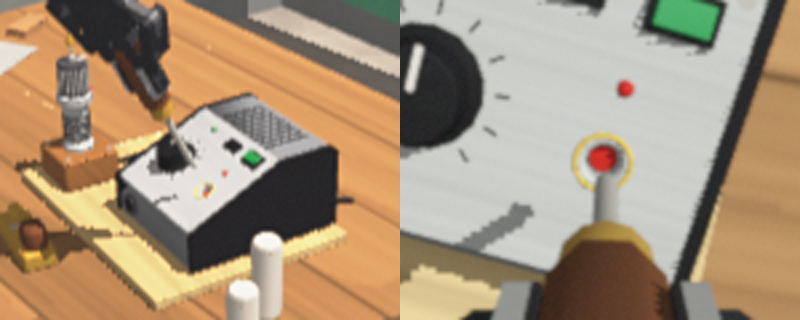

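The wrist crop shows the tip (605,185) just short of the yellow ring (602,162). A 2 mm back-shift along tool x is needed, then descend to the mouth.

```bash
cat > chk.py <<'E'
from plan import *
import sys
t=telemetry.observe();R=Q.from_euler('xyz',t['eef_rot']).as_matrix();Z=R[:,2];tip=t['ee_pos']+.098*Z
w=snap('wrist');W=cloud(w).reshape(-1,3);d=W-tip;a=d@-Z;r=np.linalg.norm(d+np.outer(a,Z),axis=1);C=-w['R'].T@w['t']
m=(a>.012)&(a<.04)&(r<.012);v=tip-C;v-=Z*(v@Z);v/=np.linalg.norm(v)
off=(R.T@(np.median(d[m],0)+v*.0028))[:2]
e=R.T@(M-tip);print('t',t['time'],'mouth from nominal tip, tool mm',1e3*e,'shank off',1e3*off,'need shift units',(e[:2]-off)/.4,'F tool',R.T@t['contact_force'],'ang',R.T@-N)
E
python3 -m inch '[{"x":-0.005,"y":-0.0015,"z":0.01,"rx":0,"ry":-0.0015,"rz":0,"gripper":0},{"x":-0.005,"y":-0.0015,"z":0.05,"rx":0,"ry":-0.0015,"rz":0,"gripper":0},{"x":-0.005,"y":-0.0015,"z":0.06,"rx":0,"ry":-0.0015,"rz":0,"gripper":0},{"x":-0.005,"y":-0.0015,"z":0.06,"rx":0,"ry":-0.0015,"rz":0,"gripper":0},{"x":-0.005,"y":-0.0015,"z":0.06,"rx":0,"ry":-0.0015,"rz":0,"gripper":0}]';python3 chk.py
```

```text
time: 13.98
ee_pos: [0.5075, 0.086, 0.1709]
eef_rot: [3.008, -0.416, 0.216]
contact_force: [-0.1, 0.3, -0.9]
finger_gap: 0.023
finger_force: 59.0
t 13.975 mouth from nominal tip, tool mm [ 0.5625 -0.1323  7.1025] shank off [ 0.0046 -0.1464] need shift units [0.0014 0.    ] F tool [-0.3705 -0.4415  0.7432] ang [-0.0005 -0.0008  1.    ]
```

```bash
python3 -m inch '[{"x":0.001,"y":0,"z":0.01,"rx":0,"ry":0,"rz":0,"gripper":0},{"x":0.001,"y":0,"z":0.018,"rx":0,"ry":0,"rz":0,"gripper":0},{"x":0.001,"y":0,"z":0.025,"rx":0,"ry":0,"rz":0,"gripper":0},{"x":0.001,"y":0,"z":0.025,"rx":0,"ry":0,"rz":0,"gripper":0},{"x":0.001,"y":0,"z":0.025,"rx":0,"ry":0,"rz":0,"gripper":0}]';python3 chk.py
```

```text
time: 14.65
ee_pos: [0.512, 0.0856, 0.1618]
eef_rot: [3.008, -0.416, 0.217]
contact_force: [0.1, -0.5, -1.2]
finger_gap: 0.023
finger_force: 59.0
t 14.65 mouth from nominal tip, tool mm [ 0.3171 -0.0977 -3.0168] shank off [-0.0836 -0.243 ] need shift units [0.001  0.0004] F tool [-0.5045  0.3609  1.19  ] ang [-0.0003 -0.0008  1.    ]
```

```bash
python3 -m inch '[{"x":0.001,"y":0,"z":0.004,"rx":0,"ry":0,"rz":0,"gripper":0},{"x":0.001,"y":0,"z":0.008,"rx":0,"ry":0,"rz":0,"gripper":0},{"x":0.001,"y":0,"z":0.012,"rx":0,"ry":0,"rz":0,"gripper":0},{"x":0.001,"y":0,"z":0.012,"rx":0,"ry":0,"rz":0,"gripper":0},{"x":0.001,"y":0,"z":0.012,"rx":0,"ry":0,"rz":0,"gripper":0}]';python3 chk.py
```

```text
time: 15.32
ee_pos: [0.5143, 0.0855, 0.1579]
eef_rot: [3.008, -0.416, 0.217]
contact_force: [-1.2, -0.2, 1.1]
finger_gap: 0.0235
finger_force: 59.2
t 15.325 mouth from nominal tip, tool mm [-0.2389 -0.0947 -7.5612] shank off [-0.2604 -0.286 ] need shift units [0.0001 0.0005] F tool [-0.6479  0.1569 -1.4346] ang [-0.0006 -0.0007  1.    ]
```

```bash
python3 -m inch '[{"x":0,"y":0,"z":0.003,"rx":0,"ry":0,"rz":0,"gripper":0},{"x":0,"y":0,"z":0.006,"rx":0,"ry":0,"rz":0,"gripper":0},{"x":0,"y":0,"z":0.008,"rx":0,"ry":0,"rz":0,"gripper":0},{"x":0,"y":0,"z":0.008,"rx":0,"ry":0,"rz":0,"gripper":0}]';python3 chk.py
```

```text
time: 15.88
ee_pos: [0.5158, 0.0854, 0.155]
eef_rot: [3.008, -0.416, 0.217]
contact_force: [-3.1, 0.3, 4.6]
finger_gap: 0.0234
finger_force: 59.4
t 15.875 mouth from nominal tip, tool mm [ -0.2911  -0.0875 -10.8104] shank off [-0.6021 -0.4523] need shift units [0.0008 0.0009] F tool [-0.7833 -0.2609 -5.5025] ang [-0.0007 -0.0007  1.    ]
```

```bash
python3 -m inch '[{"x":0,"y":0,"z":0.003,"rx":0,"ry":0,"rz":0,"gripper":0},{"x":0,"y":0,"z":0.005,"rx":0,"ry":0,"rz":0,"gripper":0},{"x":0,"y":0,"z":0.005,"rx":0,"ry":0,"rz":0,"gripper":0}]';python3 chk.py
```

```text
time: 16.3
ee_pos: [0.5166, 0.0853, 0.1532]
eef_rot: [3.008, -0.416, 0.217]
contact_force: [-4.7, 0.8, 5.6]
finger_gap: 0.023
finger_force: 59.6
t 16.3 mouth from nominal tip, tool mm [ -0.3313  -0.074  -12.7894] shank off [-1.1464 -0.9804] need shift units [0.002  0.0023] F tool [-1.7947 -0.9061 -7.1074] ang [-0.0007 -0.0007  1.    ]
```

```bash
python3 -m inch '[{"x":0,"y":0,"z":0.002,"rx":0,"ry":0,"rz":0,"gripper":0},{"x":0,"y":0,"z":0.004,"rx":0,"ry":0,"rz":0,"gripper":0},{"x":0,"y":0,"z":0.004,"rx":0,"ry":0,"rz":0,"gripper":0},{"x":0,"y":0,"z":0.004,"rx":0,"ry":0,"rz":0,"gripper":0}]';python3 chk.py
```

```text
time: 16.85
ee_pos: [0.5172, 0.0853, 0.153]
eef_rot: [3.008, -0.417, 0.217]
contact_force: [-8.1, 0.5, 10.9]
finger_gap: 0.0231
finger_force: 60.8
t 16.85 mouth from nominal tip, tool mm [ -0.8964  -0.1428 -13.1982] shank off [-0.9602 -0.7036] need shift units [0.0002 0.0014] F tool [ -2.7445  -0.504  -13.3015] ang [-0.0016 -0.0007  1.    ]
```

Hard stop reached at ~14 N. Hold, easing back slightly.

```bash
python3 -m inch '[{"x":0,"y":0,"z":-0.001,"rx":0,"ry":0,"rz":0,"gripper":0},{"x":0,"y":0,"z":-0.001,"rx":0,"ry":0,"rz":0,"gripper":0},{"x":0,"y":0,"z":-0.001,"rx":0,"ry":0,"rz":0,"gripper":0},{"x":0,"y":0,"z":-0.001,"rx":0,"ry":0,"rz":0,"gripper":0}]';python3 chk.py;python3 -m inch '[{"x":0,"y":0,"z":0,"rx":0,"ry":0,"rz":0,"gripper":0},{"x":0,"y":0,"z":0,"rx":0,"ry":0,"rz":0,"gripper":0},{"x":0,"y":0,"z":0,"rx":0,"ry":0,"rz":0,"gripper":0},{"x":0,"y":0,"z":0,"rx":0,"ry":0,"rz":0,"gripper":0},{"x":0,"y":0,"z":0,"rx":0,"ry":0,"rz":0,"gripper":0},{"x":0,"y":0,"z":0,"rx":0,"ry":0,"rz":0,"gripper":0}]';python3 chk.py
```

```text
time: 17.4
ee_pos: [0.5171, 0.0853, 0.153]
eef_rot: [3.008, -0.417, 0.217]
contact_force: [-7.7, 0.5, 8.5]
finger_gap: 0.0232
finger_force: 60.5
t 17.4 mouth from nominal tip, tool mm [ -0.7238  -0.1126 -13.1362] shank off [-1.1332 -0.8128] need shift units [0.001  0.0018] F tool [ -3.3484  -0.7369 -10.9381] ang [-0.0013 -0.0007  1.    ]
time: 18.2
ee_pos: [0.5171, 0.0853, 0.153]
eef_rot: [3.008, -0.417, 0.217]
contact_force: [-7.8, 1.1, 9.1]
finger_gap: 0.0236
finger_force: 60.5
t 18.2 mouth from nominal tip, tool mm [ -0.7645  -0.1058 -13.1189] shank off [-1.0342 -0.6885] need shift units [0.0007 0.0015] F tool [ -3.0397  -1.2128 -11.6079] ang [-0.0014 -0.0006  1.    ]
```

```bash
python3 -m inch '[{"x":0.001,"y":0,"z":-0.01,"rx":0,"ry":0,"rz":0,"gripper":0},{"x":0.001,"y":0,"z":-0.03,"rx":0,"ry":0,"rz":0,"gripper":0},{"x":0.001,"y":0,"z":-0.07,"rx":0,"ry":0,"rz":0,"gripper":0},{"x":0.001,"y":0,"z":-0.15,"rx":0,"ry":0,"rz":0,"gripper":0},{"x":0.001,"y":0,"z":-0.2,"rx":0,"ry":0,"rz":0,"gripper":0},{"x":0.001,"y":0,"z":-0.2,"rx":0,"ry":0,"rz":0,"gripper":0},{"x":0.001,"y":0,"z":-0.2,"rx":0,"ry":0,"rz":0,"gripper":0}]';python3 chk.py
python3 -c "
from plan import *
s=snap('wrist');W=cloud(s).reshape(-1,3);I=cv2.cvtColor(s['img'],cv2.COLOR_BGR2HSV).reshape(-1,3)
red=((I[:,0]<8)|(I[:,0]>172))&(I[:,1]>120)&(np.linalg.norm(W-M,axis=1)<.012);print('button',red.sum(),np.median((W[red]-M)@N))
to([.49135,-.2084,.2518],Q.from_euler('xyz',[np.pi,0,.1886]))"
```

```text
time: 19.12
ee_pos: [0.4836, 0.0887, 0.2235]
eef_rot: [3.008, -0.415, 0.217]
contact_force: [0.0, -0.5, -1.9]
finger_gap: 0.0233
finger_force: 59.1
t 19.125 mouth from nominal tip, tool mm [ 0.2832  0.0046 64.9438] shank off [ 0.1244 -0.2462] need shift units [0.0004 0.0006] F tool [-0.8207  0.2386  1.7107] ang [ 0.0009 -0.0007  1.    ]
button 64 -0.006149967375057101
t 19.225 ee [0.4836 0.0887 0.2228] [ 3.0082 -0.4135  0.2164] F [ 0.4011 -0.4395 -1.2107]
xyz [-0.0995  0.7393 -0.0247] r [ 0.0801 -0.264  -0.0001]
```

Button back out. Return above the hole, upright again.

```bash
python3 -m inch '[{"x":-0.02,"y":0.08,"z":-0.06,"rx":0,"ry":0,"rz":0,"gripper":0},{"x":-0.04,"y":0.2,"z":-0.06,"rx":0.02,"ry":-0.06,"rz":0,"gripper":0},{"x":-0.06,"y":0.32,"z":-0.06,"rx":0.04,"ry":-0.13,"rz":0,"gripper":0},{"x":-0.08,"y":0.44,"z":-0.05,"rx":0.06,"ry":-0.2,"rz":0,"gripper":0},{"x":-0.1,"y":0.56,"z":-0.03,"rx":0.08,"ry":-0.264,"rz":0,"gripper":0},{"x":-0.1,"y":0.67,"z":-0.025,"rx":0.08,"ry":-0.264,"rz":0,"gripper":0},{"x":-0.1,"y":0.739,"z":-0.025,"rx":0.08,"ry":-0.264,"rz":0,"gripper":0},{"x":-0.1,"y":0.739,"z":-0.025,"rx":0.08,"ry":-0.264,"rz":0,"gripper":0},{"x":-0.1,"y":0.739,"z":-0.025,"rx":0.08,"ry":-0.264,"rz":0,"gripper":0},{"x":-0.1,"y":0.739,"z":-0.025,"rx":0.08,"ry":-0.264,"rz":0,"gripper":0}]'
cat > tip.py <<'E'
from plan import *
t=telemetry.observe();R=Q.from_euler('xyz',t['eef_rot']).as_matrix();Z=R[:,2];E=t['ee_pos']
to([.49135,-.2084,E[2]],Q.from_euler('xyz',[np.pi,0,.1886]))
for n in ('side','scene','wrist'):
    s=snap(n);W=cloud(s).reshape(-1,3);C=-s['R'].T@s['t'];v=(E-C)[:2];v/=np.linalg.norm(v)
    m=(np.hypot(W[:,0]-E[0],W[:,1]-E[1])<.02)&(W[:,2]>E[2]-.11)&(W[:,2]<E[2]-.04);q=W[m]
    print(n,'lowest',np.sort(q[:,2])[:3]-E[2])
    for a,b in ((-.096,-.07),(-.07,-.045)):
        k=q[(q[:,2]-E[2]>a)&(q[:,2]-E[2]<b)]
        if len(k)>3: print((a,b),len(k),'axis',np.median(k,0)[:2]+v*.0028)
E
python3 tip.py
```

```text
time: 20.48
ee_pos: [0.4913, -0.2072, 0.2532]
eef_rot: [-3.141, -0.002, 0.19]
contact_force: [0.8, -0.5, -0.9]
finger_gap: 0.0234
finger_force: 59.2
t 20.475 ee [ 0.4913 -0.2072  0.2532] [-3.1413 -0.0023  0.1897] F [ 0.8202 -0.4608 -0.9441]
xyz [-0.0004  0.0029 -0.    ] r [-0.0002 -0.0015  0.0007]
side lowest [-0.0978 -0.0958 -0.0947]
(-0.096, -0.07) 38 axis [ 0.492  -0.2074]
(-0.07, -0.045) 40 axis [ 0.4924 -0.2071]
scene lowest [-0.0954 -0.0951 -0.0936]
(-0.096, -0.07) 35 axis [ 0.4919 -0.2062]
(-0.07, -0.045) 38 axis [ 0.4919 -0.2057]
wrist lowest [-0.0942 -0.0933 -0.0928]
(-0.096, -0.07) 83 axis [ 0.4915 -0.2067]
(-0.07, -0.045) 83 axis [ 0.4916 -0.2068]
```

```bash
python3 -m inch '[{"x":0,"y":0.002,"z":0.08,"rx":0,"ry":-0.0015,"rz":0,"gripper":0},{"x":0,"y":0.002,"z":0.15,"rx":0,"ry":-0.0015,"rz":0,"gripper":0},{"x":0,"y":0.002,"z":0.16,"rx":0,"ry":-0.0015,"rz":0,"gripper":0},{"x":0,"y":0.002,"z":0.16,"rx":0,"ry":-0.0015,"rz":0,"gripper":0},{"x":0,"y":0.002,"z":0.16,"rx":0,"ry":-0.0015,"rz":0,"gripper":0}]'; python3 -c "
from plan import *
to([.49135,-.2084,.1098],Q.from_euler('xyz',[np.pi,0,.1886]))"
```

```text
time: 21.25
ee_pos: [0.4922, -0.2091, 0.1912]
eef_rot: [3.14, -0.002, 0.189]
contact_force: [-0.1, 0.0, -0.5]
finger_gap: 0.023
finger_force: 59.2
t 21.25 ee [ 0.4922 -0.2091  0.1912] [ 3.14   -0.0022  0.1886] F [-0.14    0.0308 -0.4891]
xyz [-0.0021 -0.0025  0.2034] r [ 0.001  -0.0014 -0.    ]
```

```bash
python3 -m inch '[{"x":-0.001,"y":-0.001,"z":0.02,"rx":0,"ry":0,"rz":0,"gripper":0},{"x":-0.001,"y":-0.001,"z":0.05,"rx":0,"ry":0,"rz":0,"gripper":0},{"x":-0.001,"y":-0.001,"z":0.06,"rx":0,"ry":0,"rz":0,"gripper":0}]'; python3 -c "
from plan import *
to([.49135,-.2084,.1098],Q.from_euler('xyz',[np.pi,0,.1886]))"
```

```text
time: 21.62
ee_pos: [0.4906, -0.2083, 0.1636]
eef_rot: [-3.14, 0.002, 0.189]
contact_force: [-0.5, 0.0, -0.7]
finger_gap: 0.0233
finger_force: 59.2
t 21.625 ee [ 0.4906 -0.2083  0.1636] [-3.1401  0.0018  0.1885] F [-0.5386  0.0288 -0.6676]
xyz [0.0021 0.0007 0.1346] r [-0.0009  0.0012 -0.0001]
```

Tip is 14 mm into the hole with no side force; continue down.

```bash
python3 -m inch '[{"x":0.001,"y":0,"z":0.04,"rx":0,"ry":0,"rz":0,"gripper":0},{"x":0.001,"y":0,"z":0.08,"rx":0,"ry":0,"rz":0,"gripper":0},{"x":0.001,"y":0,"z":0.11,"rx":0,"ry":0,"rz":0,"gripper":0},{"x":0.001,"y":0,"z":0.125,"rx":0,"ry":0,"rz":0,"gripper":0},{"x":0.001,"y":0,"z":0.13,"rx":0,"ry":0,"rz":0,"gripper":0},{"x":0.001,"y":0,"z":0.13,"rx":0,"ry":0,"rz":0,"gripper":0},{"x":0.001,"y":0,"z":0.13,"rx":0,"ry":0,"rz":0,"gripper":0}]'; python3 -c "
from plan import *
to([.49135,-.2084,.1098],Q.from_euler('xyz',[np.pi,0,.1886]))"
```

```text
time: 22.5
ee_pos: [0.4918, -0.2087, 0.114]
eef_rot: [3.141, -0.001, 0.188]
contact_force: [0.5, 0.7, -1.2]
finger_gap: 0.0232
finger_force: 59.2
t 22.5 ee [ 0.4918 -0.2087  0.114 ] [ 3.1409 -0.0009  0.1885] F [ 0.5353  0.7156 -1.2337]
xyz [-0.001  -0.0009  0.0105] r [ 0.0004 -0.0006 -0.0001]
```

```bash
python3 -m inch '[{"x":0,"y":0,"z":0.004,"rx":0,"ry":0,"rz":0,"gripper":0},{"x":0,"y":0,"z":0.008,"rx":0,"ry":0,"rz":0,"gripper":0},{"x":0,"y":0,"z":0.01,"rx":0,"ry":0,"rz":0,"gripper":0},{"x":0,"y":0,"z":0.01,"rx":0,"ry":0,"rz":0,"gripper":0}]'; python3 -c "
from plan import *
to([.49135,-.2084,.1098],Q.from_euler('xyz',[np.pi,0,.1886]))"
```

```text
time: 23.0
ee_pos: [0.4916, -0.2085, 0.1098]
eef_rot: [3.141, -0.0, 0.189]
contact_force: [-1.8, 0.8, 2.8]
finger_gap: 0.0234
finger_force: 59.7
t 23.0 ee [ 0.4916 -0.2085  0.1098] [ 3.1414 -0.0003  0.1885] F [-1.794   0.801   2.8449]
xyz [-0.0005 -0.0005  0.0001] r [ 0.0002 -0.0002 -0.0001]
```

Seated (light upward force). Open to 0.7 and go straight up.

```bash
python3 -m inch '[{"x":0,"y":0,"z":0,"rx":0,"ry":0,"rz":0,"gripper":0.4},{"x":0,"y":0,"z":0,"rx":0,"ry":0,"rz":0,"gripper":0.7},{"x":0,"y":0,"z":0,"rx":0,"ry":0,"rz":0,"gripper":0.7},{"x":0,"y":0,"z":0,"rx":0,"ry":0,"rz":0,"gripper":0.7},{"x":0,"y":0,"z":0,"rx":0,"ry":0,"rz":0,"gripper":0.7},{"x":0,"y":0,"z":-0.05,"rx":0,"ry":0,"rz":0,"gripper":0.7},{"x":0,"y":0,"z":-0.15,"rx":0,"ry":0,"rz":0,"gripper":0.7},{"x":0,"y":0,"z":-0.3,"rx":0,"ry":0,"rz":0,"gripper":0.7},{"x":-0.06,"y":0,"z":-0.4,"rx":0,"ry":0,"rz":0,"gripper":0.7},{"x":-0.14,"y":0,"z":-0.4,"rx":0,"ry":0,"rz":0,"gripper":0.7},{"x":-0.14,"y":0,"z":-0.4,"rx":0,"ry":0,"rz":0,"gripper":0.7},{"x":-0.14,"y":0,"z":-0.4,"rx":0,"ry":0,"rz":0,"gripper":0.7}]'; python3 -c "
from plan import *
S=snap('side');T=snap('scene');w=snap('wrist')
for n,s in (('side',S),('scene',T),('wrist',w)):
    W=cloud(s).reshape(-1,3)
    for x,y,z0,nm in ((.4913,-.208,.157,'burn'),(.5506,-.2188,.148,'or'),(.6092,-.232,.148,'br')):
        q=W[(np.hypot(W[:,0]-x,W[:,1]-y)<.025)&(W[:,2]>z0)&(W[:,2]<.18)]
        if len(q)>5: print(n,nm,len(q),q.mean(0),'top',np.median(q[:,2]))
cv2.imwrite('pics/end.png',cv2.resize(S['img'],(800,600)))"
```

```text
time: 24.5
ee_pos: [0.4368, -0.219, 0.2699]
eef_rot: [3.141, -0.001, 0.188]
contact_force: [0.7, -0.5, -1.1]
finger_gap: 0.0596
finger_force: 0.0
side burn 72 [ 0.4905 -0.2106  0.1598] top 0.16004865325546624
side or 52 [ 0.5471 -0.222   0.152 ] top 0.1523518848598514
side br 48 [ 0.6056 -0.2353  0.152 ] top 0.15194089110082892
scene burn 58 [ 0.4961 -0.2069  0.1604] top 0.16097451218810815
scene or 54 [ 0.5551 -0.2173  0.1526] top 0.15327965526604118
scene br 64 [ 0.6137 -0.2308  0.1523] top 0.15259330678874036
wrist burn 809 [ 0.4916 -0.2084  0.162 ] top 0.16236087030170585
wrist or 701 [ 0.5486 -0.2186  0.154 ] top 0.15477462908871475
```

View pics/end.png

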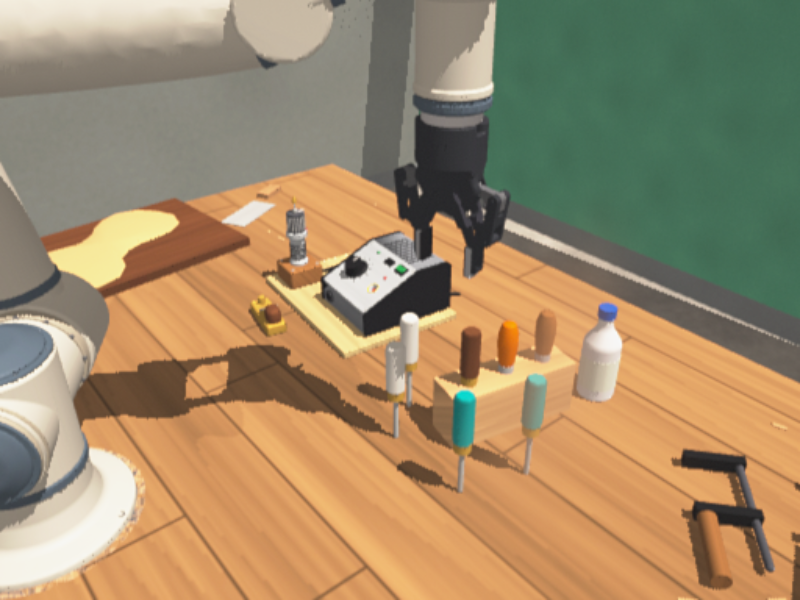

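The burnisher is back in its own hole at (470,355), upright at its original height. The gouges, plane and bottle are unmoved and the gripper is clear. Handing in.

```bash
python3 -c "
from cell import robot
print(robot.hand_in())"
```

```text
the job is handed in; nothing more can be done
None
```

The job is handed in, with no verdict returned: the collar is locked at its red mark, the reset button was held against its stop for over a second and sprang back, and the burnisher is upright in its own hole with nothing else moved.

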